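Power up the logic trainer

ROBOT

A 6-joint arm with a two-finger parallel gripper is mounted at the origin on the work surface. World frame = base frame: x ahead of the robot, y to its left, z up, the work surface at z = 0. Lengths are in mm, angles in degrees, forces in N, time in s.
With the tool pointing down it reaches from about 300 to 850 mm from the base axis. Payload 4.2 kg.
Tool frame: the origin (TCP) lies at the very end of the fingers, on their centre line; the grasp point (between the pads) lies 19 mm behind it; z points along the fingers, y is the line along which they close (so a half turn about z gives the same grasp; the last joint's range is limited). The gripper opens to 91 mm and grips with 3 to 60 N. Pads are 32 mm wide; open, the fingers measure 118 mm over their backs; the gripper's body (76 mm by 178 mm) begins 60 mm behind the grasp point.
Start: joints at [-69.901, 18.312, 89.639, -0, 72.044, -1.146], TCP at [208.362, -535.937, 213.976] pointing down, gripper open.
Joint ranges: [-177.97, 177.97], [-48.28, 115.42], [12.27, 149.76], [-77.06, 257.06], [2.81, 150.46], [-146.56, 146.56]. Speed limits (degrees/s): [147.25, 147.25, 180, 180, 180, 180].

INTERFACE

Orientations are given as [roll, pitch, yaw] about the fixed x, y, z axes, in that order (R = Rz(yaw) Ry(pitch) Rx(roll)).
In Python, from workcell import env, grab_frame gives the robot as it stands. The module is installed in compiled form; this text tells all that it offers.
- The arm moves only by the tool move_arm, never from a script. Its argument "plan" is a list of rows, each an object of numbers: "tx", "ty", "tz": the shift along the tool's x, y, z in cm; "wx", "wy", "wz": the turn, a rotation vector about the tool's x, y, z in rad. In form: [{"tx": .., "ty": .., "tz": .., "wx": .., "wy": .., "wz": ..}, ...]. A call has 1 to 12 rows; each row shifts and turns the commanded pose from where the row before left it, along the tool's axes as they then stand; what a row does not reach is not made up. A row lasts 1/12 s, in which the tool goes at most 41.7 mm and 7.16 degrees, less where a joint would pass 70% of its speed; a pose out of reach is approached as far as the arm can. A call is refused whole if a number of a shift passes 4.17 or a number of a turn 0.125, either way. A call with a gripper value outside its range is refused whole. "gripper" is the finger opening in cm, from 0 to 9.12, set as the call begins (left out, the last holds). The fingers move at their own pace and stop on an object; "force" is the grip in N (left out, the last holds). Time passes only in rows, so rows that do not move let the fingers close. It gives the time, the measured TCP pose, the force, the opening and the grip force at its end, in the units of the state.
- env.state(): the state, without advancing time (a new reading comes with each control period).
- grab_frame(name): name is "side" or "top" or "wrist"; returns a dict with "color" (400x640x3 uint8, red, green, blue), "vfov" (degrees; the focal length in pixels is half the picture's height over the tangent of half this angle, whatever the lens; pixels are square), "cx", "cy" (the principal point, pixels), "view" (4x4, takes a point from world to camera coordinates). Camera axes: x right, y up, looking along -z (the intrinsics and any distortion apply to the point x, -y, -z); pixel columns grow to the right and rows downward; lengths in mm; the calibration is good to about 2 mm. The wrist camera is an equidistant fisheye: a pixel r from the principal point sees the ray r / f radians off the axis. A picture is of the moment at which its call begins. There is no depth.
- env.job_done(): hands the job in; it is judged then, once.
The state is a dict: "time_s": time; "qpos": joint angles; "qvel": joint speeds; "effort": joint torques, N m; "ee_pos": TCP position; "ee_rot": TCP orientation; "force": force on the tool from outside, world axes, zero at the start; "torque": the same for the moment, N m; "gripper_width": finger opening in mm; "gripper_force": force on a finger pad.
Only numpy, scipy, OpenCV 4.12 (cv2) and the standard library are available. Lean on these libraries where they do the work, as an engineer would, in place of code of your own. Each camera call takes 0.05 s, during which the arm holds its last target. There are 200 camera calls.

TASK

Bring the electronics trainer up in this order, only by pressing with the closed fingertips: first press the white-striped end of the red rocker on the white outlet box until it has tipped fully over, then press the trainer's green power key fully in so that it stays in, and last press the blue reset key fully down, keep it down for a good second and let it come back up. Do not press the yellow or white keys, and do not lift or shift the outlet box or any of the things lying about.

Things in the scene. Friction and masses are not known exactly. Their poses are not given: they have to be found in the camera images.
- trainer: logic trainer fixed to the bench: cream case 240 (x) x 280 (y) x 60 mm high with a black deck, origin at the centre of its underside, x pointing away from its front edge. A white breadboard (9 mm high) lies in the middle, coloured posts 18 mm high along the back; four coloured keys stand 55 mm apart in a row along the front edge, 85 mm in front of the origin, in an order that changes
- green_top (a point): GREEN power key: cap 26 x 26 mm in a grey 36 x 36 x 10 mm housing on the trainer's deck; this point is the centre of the cap's top face, z up, 80 mm above the table when up (10 mm proud of the housing). Fully in, it has gone straight down 6 mm. It has no spring: about 2.5 N pushes it in and it stays where it is left
- green (a joint): travel of the green key, m: 0 up, 0.006 fully in (counts as in from 0.0045)
- blue_top (a point): BLUE reset key: cap 26 x 26 mm in a grey 36 x 36 x 10 mm housing on the trainer's deck; this point is the centre of the cap's top face, z up, 80 mm above the table when up (10 mm proud of the housing). Fully in, it has gone straight down 6 mm. It is sprung: 1.5 N starts it, 5 N holds it fully in, it comes back up when let go
- blue (a joint): travel of the blue key, m: 0 up, 0.006 fully in (counts as in from 0.0045)
- yellow_top (a point): YELLOW key, not to be pressed: cap 26 x 26 mm in a grey 36 x 36 x 10 mm housing on the trainer's deck; this point is the centre of the cap's top face, z up, 80 mm above the table when up (10 mm proud of the housing). Fully in, it has gone straight down 6 mm. It is sprung: 1.5 N starts it, 5 N holds it fully in, it comes back up when let go
- yellow (a joint): travel of the yellow key, m: 0 up, 0.006 fully in
- white_top (a point): WHITE key, not to be pressed: cap 26 x 26 mm in a grey 36 x 36 x 10 mm housing on the trainer's deck; this point is the centre of the cap's top face, z up, 80 mm above the table when up (10 mm proud of the housing). Fully in, it has gone straight down 6 mm. It is sprung: 1.5 N starts it, 5 N holds it fully in, it comes back up when let go
- white (a joint): travel of the white key, m: 0 up, 0.006 fully in
- box: white outlet box, 90 (x) x 220 (y) x 56 mm high, loose on four rubber feet, about 0.8 kg; origin at the centre of its underside. Three sockets on top, and at its -y end a red rocker switch whose pivot lies at x 0, y -65 mm, its top there 72 mm above the table
- rocker (a joint): angle of the red rocker, rad: 0 off (striped half raised), 0.3 fully over to on (counts as on from 0.25). The pivot runs along the box's x axis; the rocker is two flat halves, each 26 mm long and 26 mm wide, meeting in a shallow V. It has no spring: about 3 N on the outer part of the half moves it and it stays where it is left
- rocker_on (a point): point on the top face of the white-striped half of the rocker, 18 mm from the pivot towards the box's -y end: where to press. Off, it is about 77 mm above the table; pressed straight down about 5 mm the rocker is on, with this half level, its top 72 mm above the table
- screwdriver: loose orange-handled screwdriver, 160 mm long, lying in front of the outlet box; bystander, origin at the centre of its underside, length along x
- jar: loose closed jar, 50 mm across, 55 mm tall, behind the outlet box; bystander, origin under its centre
- module: loose green plug-in circuit module, 30 x 45 x 16 mm, lying on the trainer's breadboard; bystander, origin under its centre
- mouse: loose white computer mouse, 100 x 58 x 26 mm, on the right by the keyboard; bystander, origin under its centre
- multimeter: loose yellow hand multimeter, 80 x 150 x 44 mm, on the left near the robot; bystander, origin under its centre
- spool: loose solder spool with blue flanges, 60 mm across, 38 mm tall, on the left; bystander, origin under its centre
- mug: loose blue mug, 80 mm across, 90 mm tall, on the right; bystander, origin under its centre
Not all that is in view belongs to the job. What is shaped like the box but brown or purple is not meant.

How it is judged:
By the outcome, as a careful person would: the job done as asked, in the order asked, and still so for the second after the job is handed in, with the robot touching nothing.
It also fails if it takes over 53 s, if anything falls off the work surface, if the arm or the gripper's body presses on something with over 40 N, if the wrist force passes 120 N, or if a joint passes its speed limit or range.

## Working session

There is one attempt and no reset: what is moved stays moved. The work goes in short steps, Python scripts to look and compute and a tool call to move; the robot and the scene stay as the last step left them, time stands still between calls to the robot, and variables do not carry over. Pictures are saved under pics/ and viewed, at most 10 in all, crops included, and the job is handed in when it is done.

Besides the shell and the picture viewer there is one more tool, called after "Emit:" as name([rows], argument=value, ...), one row to a line, values as JSON. move_arm: Moves the arm, as the interface text tells. Its arguments: {"type":"object","properties":{"plan":{"type":"array","items":{"type":"object","properties":{"tx":{"type":"number"},"ty":{"type":"number"},"tz":{"type":"number"},"wx":{"type":"number"},"wy":{"type":"number"},"wz":{"type":"number"}}}},"gripper":{"type":"number"},"force":{"type":"number"}},"required":["plan"]}

```bash
mkdir -p pics; cat > h.py <<'E'
import numpy as np, cv2
from workcell import env, grab_frame
def fpx(f): return 200/np.tan(np.radians(f["vfov"])/2)
def ray(f,u,v,fish=False):
    k=fpx(f); a=(u-f["cx"])/k; b=(v-f["cy"])/k
    if fish:
        r=np.hypot(a,b); s=np.sin(r)/max(r,1e-9); d=np.array([a*s,-b*s,-np.cos(r)])
    else: d=np.array([a,-b,-1.])
    V=np.array(f["view"]); R=V[:3,:3]; return -R.T@V[:3,3], R.T@d/np.linalg.norm(d)
def onz(f,u,v,z,fish=False):
    o,d=ray(f,u,v,fish); return o+d*(z-o[2])/d[2]
def tri(rs):
    A=np.zeros((3,3));b=np.zeros(3)
    for o,d in rs:
        P=np.eye(3)-np.outer(d,d);A+=P;b+=P@o
    x=np.linalg.solve(A,b); return x,[np.linalg.norm((np.eye(3)-np.outer(d,d))@(x-o)) for o,d in rs]
def save(n,im): cv2.imwrite("pics/"+n,cv2.cvtColor(im,cv2.COLOR_RGB2BGR))
E
python3 - <<'E'
from h import *
import pickle
F={n:grab_frame(n) for n in("side","top","wrist")}
pickle.dump(F,open("F0.pkl","wb"))
for n in("side","top"): save(n+"0.png",F[n]["color"])
for n in F: print(n,F[n]["vfov"],F[n]["cx"],F[n]["cy"],np.round(F[n]["view"],3).tolist(),{k:v for k,v in F[n].items() if k not in("color","view","vfov","cx","cy")})
print(env.state())
E
```

```text
side 42.93825652347738 318.768244604804 205.85066256100092 [[-0.995, -0.094, 0.019, 491.587], [0.071, -0.593, 0.802, -114.844], [-0.064, 0.8, 0.597, -1560.581], [0.0, 0.0, 0.0, 1.0]] {}
top 52.642661921815666 317.0686544253076 199.66690209840465 [[0.005, -1.0, -0.003, -29.177], [0.984, 0.004, 0.179, -510.722], [-0.179, -0.004, 0.984, -1539.826], [0.0, 0.0, 0.0, 1.0]] {}
wrist 65.70646984690485 319.4770935841073 199.53987719938692 [[0.363, -0.932, -0.001, -574.146], [0.898, 0.35, -0.266, 30.051], [0.248, 0.095, 0.964, -390.992], [0.0, 0.0, 0.0, 1.0]] {}
{'time_s': 0.15, 'qpos': array([-6.98997691e+01,  1.83454900e+01,  8.96909104e+01, -9.86654702e-04,
        7.20421107e+01, -1.14414358e+00]), 'qvel': array([ 0.01171906, -0.10087055, -0.20587583,  0.06386063,  0.03878773,
       -0.08024514]), 'effort': array([-1.85932167e-04, -4.12773192e+01, -2.32154292e+01,  7.26747815e-02,
        4.33090178e-02, -9.31037084e-05]), 'ee_pos': array([ 208.23353779, -535.57081331,  213.28691432]), 'ee_rot': array([-1.79921486e+02, -6.29704456e-04,  2.12446789e+01]), 'force': array([0.49237914, 0.8251726 , 0.65560941]), 'torque': array([ 0.03141682, -0.0202826 ,  0.0050167 ]), 'gripper_force': 0.0, 'gripper_width': 91.4648624797395}
```

View pics/top0.png

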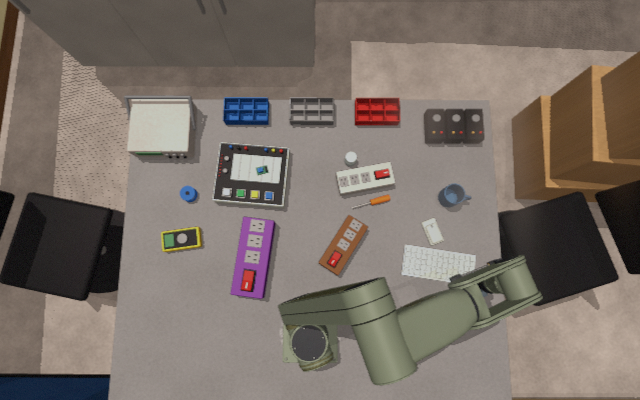

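View pics/side0.png

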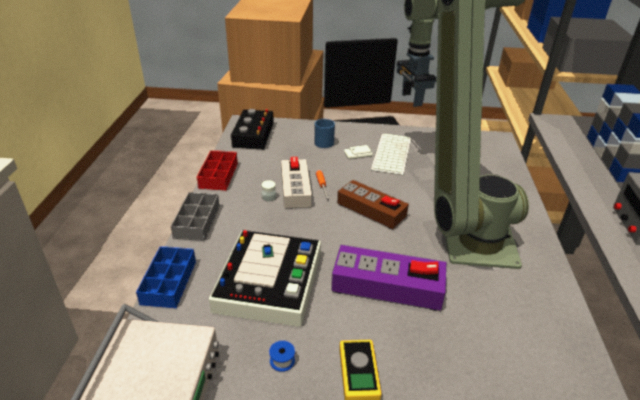

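The top view shows three outlet boxes: white at (365,178), brown at (343,245) and purple at (253,257). Only the white one, with its red rocker at about (382,174), fits the text. The trainer's keys run white (227,192), green (241,194), yellow (255,195), blue (268,197). In the side view the rocker is at (295,163) and the keys are at x≈300.

```bash
cat > m.py <<'E'
from h import *
import pickle
F=pickle.load(open("F0.pkl","rb"))
def cents(f,x0,y0,x1,y1,lo,hi):
    m=cv2.inRange(cv2.cvtColor(f["color"],cv2.COLOR_RGB2HSV),lo,hi)
    z=np.zeros_like(m);z[y0:y1,x0:x1]=m[y0:y1,x0:x1]
    n,l,s,c=cv2.connectedComponentsWithStats(z); k=1+np.argmax(s[1:,4])
    return c[k],s[k,4]
C={"rocker":((0,120,80),(8,255,255),(365,160,400,190),(280,145,310,175)),
"green":((45,80,60),(85,255,255),(233,185,249,203),(288,262,310,285)),
"yellow":((20,100,80),(35,255,255),(247,186,262,204),(290,248,312,270)),
"blue":((100,100,60),(130,255,255),(261,188,277,206),(294,236,316,256))}
for n,(lo,hi,t,s) in C.items():
    ct,at=cents(F["top"],*t,lo,hi);cs,as_=cents(F["side"],*s,lo,hi)
    x,e=tri([ray(F["top"],*ct),ray(F["side"],*cs)])
    print(n,ct.round(1),at,cs.round(1),as_,x.round(1),np.round(e,1),"top@z78",onz(F["top"],*ct,78).round(1),onz(F["side"],*cs,78).round(1))
a=F["top"]["color"][150:205,325:405];b=F["side"]["color"][140:215,265:335]
a=cv2.resize(a,(640,440),interpolation=cv2.INTER_CUBIC)
save("crop0.png",a)
E
python3 m.py
```

```text
rocker [381.3 173.4] 87 [293.9 162.2] 93 [ 609.7 -276.2   74.9] [0.9 0.9] top@z78 [ 609.9 -275.8   78. ] [ 608.  -270.8   78. ]
green [240.3 193. ] 43 [296.7 272.5] 101 [529.  269.4  77.7] [0.9 0.9] top@z78 [529.8 269.4  78. ] [528.1 270.   78. ]
yellow [254.3 194.1] 44 [301.  258.7] 109 [524.7 215.1  77.7] [1.3 1.3] top@z78 [525.9 215.   78. ] [523.4 215.7  78. ]
blue [268.5 195.2] 40 [304.9 245.4] 87 [520.5 160.2  78.1] [1.4 1.4] top@z78 [521.9 160.2  78. ] [519.1 160.5  78. ]
```

View pics/crop0.png

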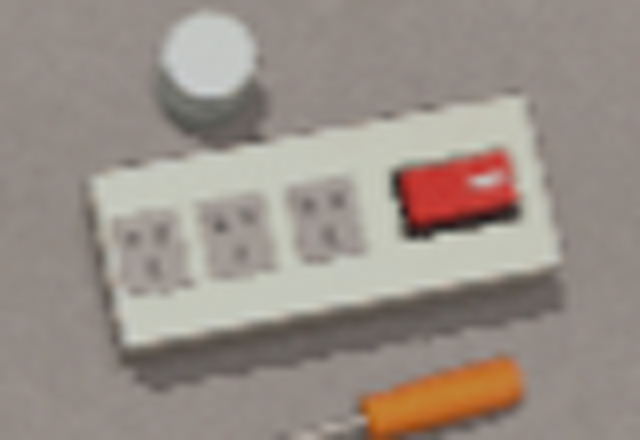

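The crop confirms the white box. Its rocker is at the right (-y) end, with the white stripe on the outer right part. I'll move above it with the fingers closing and look through the wrist camera.

Emit:
move_arm([
  {"wz":0.09},
  {"wz":0.09},
  {"tx":3.7,"ty":-1.35},
  {"tx":3.7,"ty":-1.35},
  {"tx":3.7,"ty":-1.35},
  {"tx":3.7,"ty":-1.35},
  {"tx":3.7,"ty":-1.35},
  {"tx":3.7,"ty":-1.35},
  {"tx":3.7,"ty":-1.35},
  {"tx":3.7,"ty":-1.35},
  {"tx":3.7,"ty":-1.35},
  {"tx":3.7,"ty":-1.35},
], gripper=0)

```text
schema error: expected keys tx, ty, tz, wx, wy, wz
```

Emit:
move_arm([
  {"tx":3.0,"ty":-1.1},
  {"tx":3.0,"ty":-1.1},
  {},
  {},
])

```text
schema error: expected keys tx, ty, tz, wx, wy, wz
```

```bash
python3 - <<'E'
from h import *
import pickle
f=grab_frame("wrist");pickle.dump(f,open("F1.pkl","wb"));save("w1.png",f["color"])
s=env.state();print(s["time_s"],s["ee_pos"],s["ee_rot"],s["gripper_width"],s["force"])
E
```

```text
0.2 [ 208.24740938 -535.65987556  213.45119383] [-1.79940147e+02 -1.82671005e-03  2.12433095e+01] 91.35055249766798 [ 0.2489849  -0.2049508   0.06789826]
```

View pics/w1.png

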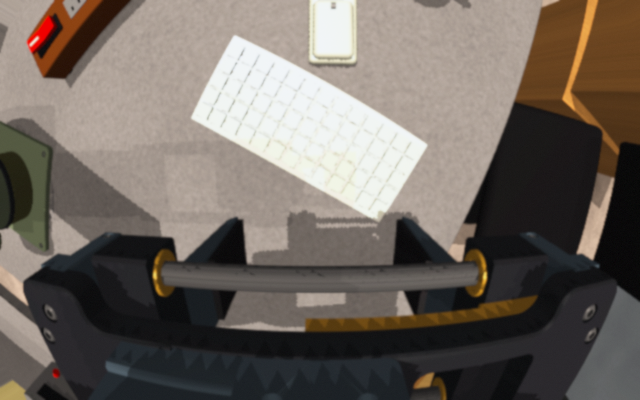

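The calls were refused because every row needs all six keys, so nothing moved. The wrist view shows the keyboard and the open fingers at the bottom, meaning the camera looks ahead along tool x. I'll stop short of the box.

Emit:
move_arm([
  {"tx":0,"ty":0,"tz":0,"wx":0,"wy":0,"wz":0.09},
  {"tx":0,"ty":0,"tz":0,"wx":0,"wy":0,"wz":0.09},
  {"tx":3.7,"ty":-1.6,"tz":0,"wx":0,"wy":0,"wz":0},
  {"tx":3.7,"ty":-1.6,"tz":0,"wx":0,"wy":0,"wz":0},
  {"tx":3.7,"ty":-1.6,"tz":0,"wx":0,"wy":0,"wz":0},
  {"tx":3.7,"ty":-1.6,"tz":0,"wx":0,"wy":0,"wz":0},
  {"tx":3.7,"ty":-1.6,"tz":0,"wx":0,"wy":0,"wz":0},
  {"tx":3.7,"ty":-1.6,"tz":0,"wx":0,"wy":0,"wz":0},
  {"tx":3.7,"ty":-1.6,"tz":0,"wx":0,"wy":0,"wz":0},
  {"tx":3.7,"ty":-1.6,"tz":0,"wx":0,"wy":0,"wz":0},
  {"tx":3.7,"ty":-1.6,"tz":0,"wx":0,"wy":0,"wz":0},
  {"tx":3.0,"ty":-1.6,"tz":0,"wx":0,"wy":0,"wz":0},
], gripper=0)

```text
time_s: 1.2
ee_pos: [536.6, -308.3, 213.7]
ee_rot: [-180.0, -0.0, 11.0]
force: [0.4, -1.1, 0.2]
gripper_width: 14.4
gripper_force: 0.0
```

Emit:
move_arm([
  {"tx":0,"ty":0,"tz":0,"wx":0,"wy":0,"wz":0},
  {"tx":0,"ty":0,"tz":0,"wx":0,"wy":0,"wz":0},
  {"tx":0,"ty":0,"tz":0,"wx":0,"wy":0,"wz":0},
])

```text
time_s: 1.45
ee_pos: [534.0, -310.0, 213.6]
ee_rot: [-180.0, 0.1, 11.0]
force: [-0.5, -0.5, 0.2]
gripper_width: 0.4
gripper_force: 0.0
```

```bash
python3 - <<'E'
from h import *
import pickle
f=grab_frame("wrist");pickle.dump(f,open("F1.pkl","wb"));save("w2.png",f["color"])
s=env.state();print(s["time_s"],s["ee_pos"],s["ee_rot"],s["gripper_width"],s["force"])
E
```

```text
1.5 [ 533.58561878 -310.51285591  213.77312177] [-1.79998519e+02  5.13776608e-02  1.08952175e+01] 0.34091892446855415 [ 0.53520307 -0.06751087 -0.33021508]
```

View pics/w2.png

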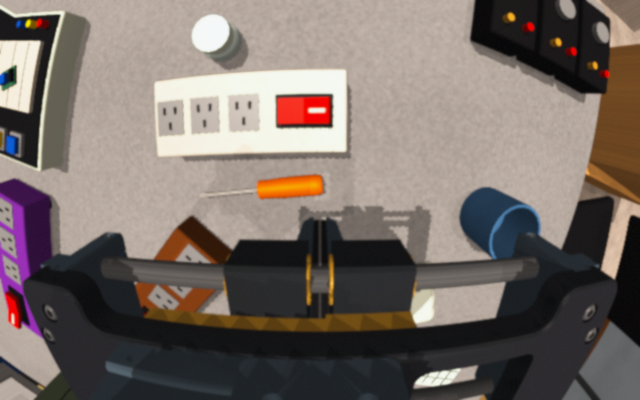

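The wrist view shows the white box square to the tool, with its rocker spanning about (277..332, 95..127). The V line is near x=303 and the white stripe is at (317,110), on the outer half.

```bash
python3 - <<'E'
from h import *
import pickle
f=pickle.load(open("F1.pkl","rb"));im=f["color"]
print(im[100,272:338,0].tolist());print(im[122,272:338,0].tolist())
hsv=cv2.cvtColor(im,cv2.COLOR_RGB2HSV)
m=cv2.inRange(hsv,(0,120,80),(8,255,255));z=np.zeros_like(m);z[85:135,265:345]=m[85:135,265:345]
c=max(cv2.findContours(z,0,2)[0],key=cv2.contourArea);r=cv2.minAreaRect(c);print(r,cv2.boxPoints(r).round(1).tolist())
w=(im[:,:,1]>150).astype(np.uint8);q=np.zeros_like(w);q[103:118,300:330]=w[103:118,300:330]
mm=cv2.moments(q,True);su,sv=mm["m10"]/mm["m00"],mm["m01"]/mm["m00"];print("stripe",su,sv,onz(f,su,sv,77,True).round(1))
for p,zz in(((303,110.5),72),((277,110.5),72),((332,110.5),79.5),((303,95),72),((303,127),72)):print(p,onz(f,*p,zz,True).round(1))
# stripe height from wrist + top
t=pickle.load(open("F0.pkl","rb"))["top"]
g=t["color"][165:185,370:395,1].astype(float);print(g[4:13,10:22].astype(int).tolist())
E
```

```text
[244, 242, 229, 187, 153, 195, 237, 246, 247, 247, 247, 247, 247, 247, 247, 247, 247, 247, 247, 247, 247, 248, 248, 247, 248, 247, 248, 247, 247, 247, 247, 246, 244, 244, 244, 244, 244, 244, 244, 245, 244, 244, 244, 244, 245, 245, 245, 245, 245, 245, 245, 245, 245, 246, 245, 240, 221, 172, 121, 100, 140, 205, 236, 244, 245, 245]
[245, 244, 236, 198, 149, 167, 216, 236, 241, 241, 241, 241, 240, 240, 239, 239, 239, 238, 238, 237, 236, 235, 235, 235, 234, 234, 233, 234, 233, 233, 232, 230, 227, 227, 226, 226, 226, 226, 226, 226, 227, 228, 228, 227, 228, 228, 228, 228, 228, 228, 228, 228, 229, 228, 229, 221, 192, 147, 102, 82, 140, 213, 238, 244, 244, 245]
((304.0, 110.0), (28.0, 54.0), 90.0) [[277.0, 96.0], [331.0, 96.0], [331.0, 124.0], [277.0, 124.0]]
stripe 316.2048192771084 109.97590361445783 [ 612.9 -291.3   77. ]
(303, 110.5) [ 610.1 -278.4   72. ]
(277, 110.5) [ 605.6 -252.7   72. ]
(332, 110.5) [ 615.3 -306.5   79.5]
(303, 95) [ 625.5 -275.5   72. ]
(303, 127) [ 593.7 -281.5   72. ]
[[186, 160, 148, 137, 115, 107, 89, 82, 135, 183, 196, 180], [101, 84, 81, 77, 62, 62, 61, 61, 107, 168, 196, 190], [56, 57, 63, 64, 62, 80, 114, 119, 101, 161, 197, 196], [57, 55, 59, 101, 162, 190, 172, 134, 111, 152, 196, 196], [54, 55, 59, 78, 105, 115, 104, 82, 74, 153, 196, 196], [53, 57, 59, 61, 62, 63, 62, 63, 63, 110, 170, 195], [59, 58, 57, 57, 64, 59, 53, 48, 46, 95, 167, 195], [55, 52, 45, 44, 40, 35, 35, 35, 41, 70, 157, 196], [33, 32, 35, 33, 35, 37, 48, 69, 80, 120, 174, 195]]
```

Emit:
move_arm([
  {"tx":2.71,"ty":0.03,"tz":0,"wx":0,"wy":0,"wz":0},
  {"tx":2.71,"ty":0.03,"tz":0,"wx":0,"wy":0,"wz":0},
  {"tx":2.71,"ty":0.04,"tz":2,"wx":0,"wy":0,"wz":0},
  {"tx":0,"ty":0,"tz":3.5,"wx":0,"wy":0,"wz":0},
  {"tx":0,"ty":0,"tz":3.5,"wx":0,"wy":0,"wz":0},
  {"tx":0,"ty":0,"tz":2.5,"wx":0,"wy":0,"wz":0},
  {"tx":0,"ty":0,"tz":1,"wx":0,"wy":0,"wz":0},
  {"tx":0,"ty":0,"tz":0,"wx":0,"wy":0,"wz":0},
  {"tx":0,"ty":0,"tz":0,"wx":0,"wy":0,"wz":0},
  {"tx":0,"ty":0,"tz":0,"wx":0,"wy":0,"wz":0},
])

```text
time_s: 2.33
ee_pos: [615.4, -296.9, 91.5]
ee_rot: [179.8, -0.2, 10.9]
force: [0.7, -0.1, 0.2]
gripper_width: 0.3
gripper_force: 0.0
```

```bash
python3 - <<'E'
from h import *
f=grab_frame("wrist");save("w3.png",cv2.resize(f["color"][100:300,200:440],(720,600)))
s=env.state();print(s["time_s"],s["ee_pos"],s["ee_rot"],s["force"])
E
```

```text
2.3833 [ 615.57960998 -296.72780619   91.68651436] [179.82713148  -0.21838737  10.88954883] [0.13016738 0.56206681 0.63845496]
```

View pics/w3.png

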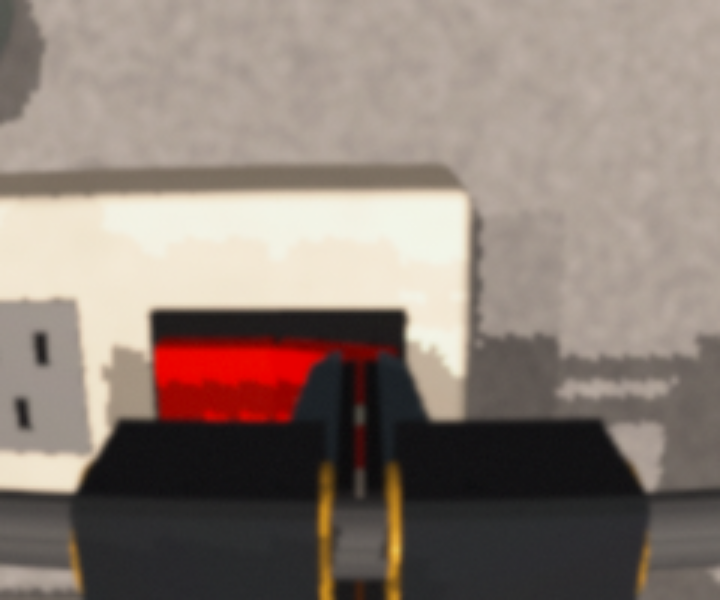

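The closed tips sit over the striped half, near its outer part: tips at about x=365 in the crop, rocker from 155 to 400. Now I'll press.

Emit:
move_arm([
  {"tx":0,"ty":0,"tz":0.5,"wx":0,"wy":0,"wz":0},
  {"tx":0,"ty":0,"tz":0.4,"wx":0,"wy":0,"wz":0},
  {"tx":0,"ty":0,"tz":0.3,"wx":0,"wy":0,"wz":0},
  {"tx":0,"ty":0,"tz":0.2,"wx":0,"wy":0,"wz":0},
  {"tx":0,"ty":0,"tz":0.2,"wx":0,"wy":0,"wz":0},
  {"tx":0,"ty":0,"tz":0,"wx":0,"wy":0,"wz":0},
  {"tx":0,"ty":0,"tz":0,"wx":0,"wy":0,"wz":0},
])

```text
time_s: 2.97
ee_pos: [614.5, -295.5, 72.9]
ee_rot: [-180.0, -0.0, 10.9]
force: [0.4, -0.0, 1.3]
gripper_width: 0.2
gripper_force: 0.5
```

Emit:
move_arm([
  {"tx":0,"ty":0,"tz":0.1,"wx":0,"wy":0,"wz":0},
  {"tx":0,"ty":0,"tz":0.1,"wx":0,"wy":0,"wz":0},
  {"tx":0,"ty":0,"tz":0,"wx":0,"wy":0,"wz":0},
  {"tx":0,"ty":0,"tz":0,"wx":0,"wy":0,"wz":0},
])

```text
time_s: 3.3
ee_pos: [614.5, -295.6, 72.2]
ee_rot: [180.0, -0.0, 10.9]
force: [-1.7, 0.4, 6.5]
gripper_width: 0.7
gripper_force: 3.4
```

Emit:
move_arm([
  {"tx":0,"ty":0,"tz":0.1,"wx":0,"wy":0,"wz":0},
  {"tx":0,"ty":0,"tz":0,"wx":0,"wy":0,"wz":0},
  {"tx":0,"ty":0,"tz":0,"wx":0,"wy":0,"wz":0},
])

```text
time_s: 3.55
ee_pos: [614.6, -295.5, 72.1]
ee_rot: [180.0, -0.1, 10.9]
force: [-2.6, 0.3, 10.0]
gripper_width: 0.8
gripper_force: 5.4
```

The rocker is on its stop: force rises without further travel. I'll retract, back off and check.

Emit:
move_arm([
  {"tx":0,"ty":0,"tz":-0.3,"wx":0,"wy":0,"wz":0},
  {"tx":0,"ty":0,"tz":-1.7,"wx":0,"wy":0,"wz":0},
  {"tx":0,"ty":0,"tz":-4,"wx":0,"wy":0,"wz":0},
  {"tx":0,"ty":0,"tz":-4,"wx":0,"wy":0,"wz":0},
  {"tx":0,"ty":0,"tz":-4,"wx":0,"wy":0,"wz":0},
  {"tx":-4,"ty":0,"tz":0,"wx":0,"wy":0,"wz":0},
  {"tx":-4,"ty":0,"tz":0,"wx":0,"wy":0,"wz":0},
  {"tx":0,"ty":0,"tz":0,"wx":0,"wy":0,"wz":0},
  {"tx":0,"ty":0,"tz":0,"wx":0,"wy":0,"wz":0},
])

```text
time_s: 4.3
ee_pos: [533.9, -310.5, 209.9]
ee_rot: [-179.9, 0.1, 10.8]
force: [0.4, -0.4, 0.1]
gripper_width: 0.6
gripper_force: 0.0
```

```bash
python3 - <<'E'
from h import *
import pickle
f0=pickle.load(open("F1.pkl","rb"));f=grab_frame("wrist");s=env.state();print(s["time_s"],s["ee_pos"],s["ee_rot"],s["force"])
a=f0["color"][60:170,140:360];b=f["color"][60:170,140:360]
save("cmp.png",cv2.resize(np.vstack([a,b]),(600,600),interpolation=cv2.INTER_CUBIC))
E
```

```text
4.35 [ 535.43539718 -310.56477374  209.84221556] [-1.79958860e+02 -1.14544556e-02  1.08729419e+01] [ 0.73054811 -0.10097641 -0.45468036]
```

View pics/cmp.png

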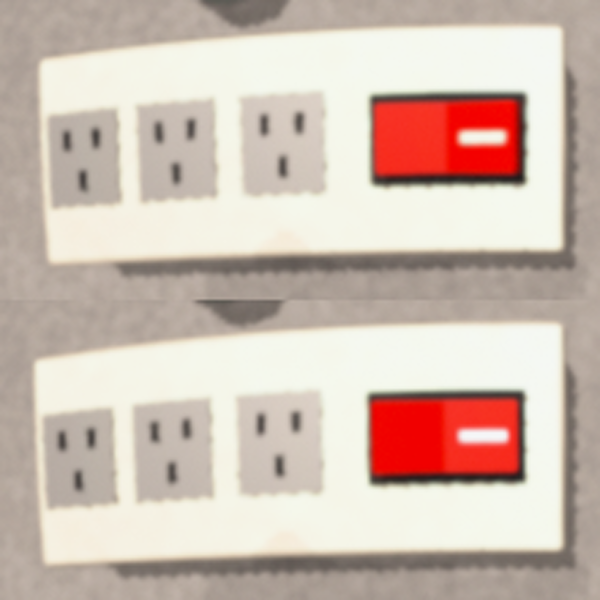

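The shading of the two halves has swapped (top: before, bottom: after). The striped half is now level, so the rocker is on, and the box did not shift. Next is the trainer.

Emit:
move_arm([
  {"tx":0,"ty":0,"tz":0,"wx":0,"wy":0,"wz":0.09},
  {"tx":0,"ty":0,"tz":0,"wx":0,"wy":0,"wz":0.09},
  {"tx":0,"ty":0,"tz":0,"wx":0,"wy":0,"wz":0.088},
  {"tx":-0.94,"ty":-3.72,"tz":0,"wx":0,"wy":0,"wz":0},
  {"tx":-0.94,"ty":-3.72,"tz":0,"wx":0,"wy":0,"wz":0},
  {"tx":-0.94,"ty":-3.72,"tz":0,"wx":0,"wy":0,"wz":0},
  {"tx":-0.94,"ty":-3.72,"tz":0,"wx":0,"wy":0,"wz":0},
  {"tx":-0.94,"ty":-3.72,"tz":0,"wx":0,"wy":0,"wz":0},
  {"tx":-0.94,"ty":-3.72,"tz":0,"wx":0,"wy":0,"wz":0},
  {"tx":-0.94,"ty":-3.72,"tz":0,"wx":0,"wy":0,"wz":0},
  {"tx":-0.94,"ty":-3.72,"tz":0,"wx":0,"wy":0,"wz":0},
  {"tx":-0.94,"ty":-3.72,"tz":0,"wx":0,"wy":0,"wz":0},
])

```text
time_s: 5.35
ee_pos: [477.8, 32.2, 209.7]
ee_rot: [-180.0, -0.0, -4.4]
force: [0.5, -0.3, -0.0]
gripper_width: 0.4
gripper_force: 0.0
```

Emit:
move_arm([
  {"tx":-0.94,"ty":-3.72,"tz":0,"wx":0,"wy":0,"wz":0},
  {"tx":-0.94,"ty":-3.72,"tz":0,"wx":0,"wy":0,"wz":0},
  {"tx":-0.94,"ty":-3.72,"tz":0,"wx":0,"wy":0,"wz":0},
  {"tx":-0.94,"ty":-3.72,"tz":0,"wx":0,"wy":0,"wz":0},
  {"tx":-0.94,"ty":-3.72,"tz":0,"wx":0,"wy":0,"wz":0},
  {"tx":0,"ty":0,"tz":0,"wx":0,"wy":0,"wz":0},
  {"tx":0,"ty":0,"tz":0,"wx":0,"wy":0,"wz":0},
  {"tx":0,"ty":0,"tz":0,"wx":0,"wy":0,"wz":0},
])

```text
time_s: 6.02
ee_pos: [445.1, 219.2, 209.5]
ee_rot: [180.0, 0.0, -4.3]
force: [0.3, -0.2, 0.3]
gripper_width: 0.6
gripper_force: 0.0
```

```bash
python3 - <<'E'
from h import *
import pickle
f=grab_frame("wrist");pickle.dump(f,open("F2.pkl","wb"));save("w4.png",f["color"])
s=env.state();print(s["time_s"],s["ee_pos"],s["ee_rot"],s["force"])
hsv=cv2.cvtColor(f["color"],cv2.COLOR_RGB2HSV)
for n,lo,hi in(("green",(45,80,60),(85,255,255)),("yellow",(20,100,80),(35,255,255)),("blue",(100,130,60),(130,255,255))):
    k,l,st,c=cv2.connectedComponentsWithStats(cv2.inRange(hsv,lo,hi))
    for i in range(1,k):
        if st[i,4]>150: print(n,c[i].round(1),st[i].tolist(),onz(f,*c[i],80,True).round(1))
E
```

```text
6.0667 [445.17442992 218.45789869 209.56614559] [ 1.79958026e+02  2.83643860e-02 -4.42081953e+00] [0.29258588 0.36176171 0.32826426]
green [333.1  19.5] [310, 0, 49, 35, 541] [615.6 193.1  80. ]
green [260.1 112.3] [247, 99, 27, 27, 689] [529.  270.5  80. ]
yellow [316.3 111.5] [303, 98, 28, 28, 763] [524.6 216.2  80. ]
yellow [ 11.8 297.5] [0, 218, 35, 136, 2420] [286.8 826.   80. ]
yellow [154.7 238.1] [114, 220, 66, 42, 1099] [405.2 414.6  80. ]
blue [329.   14.9] [317, 5, 25, 21, 372] [620.8 196.7  80. ]
blue [372.4 112.8] [360, 100, 26, 26, 650] [520.1 162.2  80. ]
blue [112.8 132.2] [92, 111, 47, 45, 1453] [533.6 446.6  80. ]
blue [ 37.2 381.7] [0, 349, 77, 51, 2318] [ 28.7 942.8  80. ]
```

View pics/w4.png

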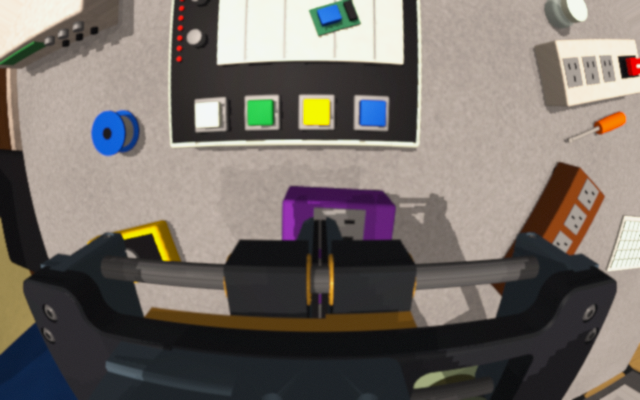

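Wrist view: keys are white (210,115), green (260,112), yellow (316,111), blue (372,113). The wrist and top/side measurements agree within about 2 mm, giving green at about (529,270,80) and blue at about (520,161.5,80).

Emit:
move_arm([
  {"tx":2.65,"ty":-1.93,"tz":0,"wx":0,"wy":0,"wz":0},
  {"tx":2.65,"ty":-1.93,"tz":0,"wx":0,"wy":0,"wz":0},
  {"tx":2.65,"ty":-1.93,"tz":0,"wx":0,"wy":0,"wz":0},
  {"tx":0,"ty":0,"tz":4,"wx":0,"wy":0,"wz":0},
  {"tx":0,"ty":0,"tz":4,"wx":0,"wy":0,"wz":0},
  {"tx":0,"ty":0,"tz":2.5,"wx":0,"wy":0,"wz":0},
  {"tx":0,"ty":0,"tz":1,"wx":0,"wy":0,"wz":0},
  {"tx":0,"ty":0,"tz":0,"wx":0,"wy":0,"wz":0},
  {"tx":0,"ty":0,"tz":0,"wx":0,"wy":0,"wz":0},
  {"tx":0,"ty":0,"tz":0,"wx":0,"wy":0,"wz":0},
])

```text
time_s: 6.9
ee_pos: [530.3, 270.4, 97.2]
ee_rot: [-179.9, -0.2, -4.5]
force: [-0.9, -0.4, 1.3]
gripper_width: 0.2
gripper_force: 0.0
```

Emit:
move_arm([
  {"tx":0,"ty":0,"tz":0.8,"wx":0,"wy":0,"wz":0},
  {"tx":0,"ty":0,"tz":0.5,"wx":0,"wy":0,"wz":0},
  {"tx":0,"ty":0,"tz":0.3,"wx":0,"wy":0,"wz":0},
  {"tx":0,"ty":0,"tz":0.2,"wx":0,"wy":0,"wz":0},
  {"tx":0,"ty":0,"tz":0.2,"wx":0,"wy":0,"wz":0},
  {"tx":0,"ty":0,"tz":0,"wx":0,"wy":0,"wz":0},
  {"tx":0,"ty":0,"tz":0,"wx":0,"wy":0,"wz":0},
  {"tx":0,"ty":0,"tz":0,"wx":0,"wy":0,"wz":0},
])

```text
time_s: 7.57
ee_pos: [528.5, 270.3, 74.8]
ee_rot: [180.0, 0.0, -4.4]
force: [-0.2, 0.0, -0.1]
gripper_width: 0.5
gripper_force: 0.1
```

Emit:
move_arm([
  {"tx":0,"ty":0,"tz":0.1,"wx":0,"wy":0,"wz":0},
  {"tx":0,"ty":0,"tz":0,"wx":0,"wy":0,"wz":0},
  {"tx":0,"ty":0,"tz":0,"wx":0,"wy":0,"wz":0},
])

```text
time_s: 7.82
ee_pos: [528.5, 270.3, 74.2]
ee_rot: [-180.0, -0.0, -4.4]
force: [0.0, -0.5, 3.0]
gripper_width: 0.4
gripper_force: 1.8
```

Emit:
move_arm([
  {"tx":0,"ty":0,"tz":0.1,"wx":0,"wy":0,"wz":0},
  {"tx":0,"ty":0,"tz":0.1,"wx":0,"wy":0,"wz":0},
  {"tx":0,"ty":0,"tz":0,"wx":0,"wy":0,"wz":0},
  {"tx":0,"ty":0,"tz":0,"wx":0,"wy":0,"wz":0},
])

```text
time_s: 8.15
ee_pos: [528.6, 270.3, 74.0]
ee_rot: [-180.0, -0.0, -4.4]
force: [-4.5, -1.4, 12.2]
gripper_width: 0.5
gripper_force: 6.8
```

The green key is at its stop at 74.0 mm. I'll lift and go over to blue, clear above yellow.

Emit:
move_arm([
  {"tx":0,"ty":0,"tz":-0.3,"wx":0,"wy":0,"wz":0},
  {"tx":0,"ty":0,"tz":-1.2,"wx":0,"wy":0,"wz":0},
  {"tx":0,"ty":0,"tz":-2.5,"wx":0,"wy":0,"wz":0},
  {"tx":0,"ty":0,"tz":-1,"wx":0,"wy":0,"wz":0},
  {"tx":0,"ty":0,"tz":0,"wx":0,"wy":0,"wz":0},
  {"tx":0,"ty":3.63,"tz":0,"wx":0,"wy":0,"wz":0},
  {"tx":0,"ty":3.63,"tz":0,"wx":0,"wy":0,"wz":0},
  {"tx":0,"ty":3.63,"tz":0,"wx":0,"wy":0,"wz":0},
  {"tx":0,"ty":0,"tz":0,"wx":0,"wy":0,"wz":0},
  {"tx":0,"ty":0,"tz":0,"wx":0,"wy":0,"wz":0},
  {"tx":0,"ty":0,"tz":0,"wx":0,"wy":0,"wz":0},
])

```text
time_s: 9.07
ee_pos: [520.2, 161.9, 121.3]
ee_rot: [-180.0, 0.0, -4.5]
force: [0.8, 0.6, -1.0]
gripper_width: 0.4
gripper_force: 0.0
```

```bash
python3 - <<'E'
from h import *
import pickle
F=pickle.load(open("F0.pkl","rb"));f=grab_frame("side");s=env.state();print(s["time_s"],s["ee_pos"],s["force"])
c=lambda i:cv2.resize(i["color"][225:305,260:340],(400,400),interpolation=cv2.INTER_CUBIC)
save("cmp2.png",np.hstack([c(F["side"]),c(f)]))
E
```

```text
9.1167 [520.27078753 162.44251962 121.3951584 ] [ 0.51336847  0.6437644  -0.3956268 ]
```

View pics/cmp2.png

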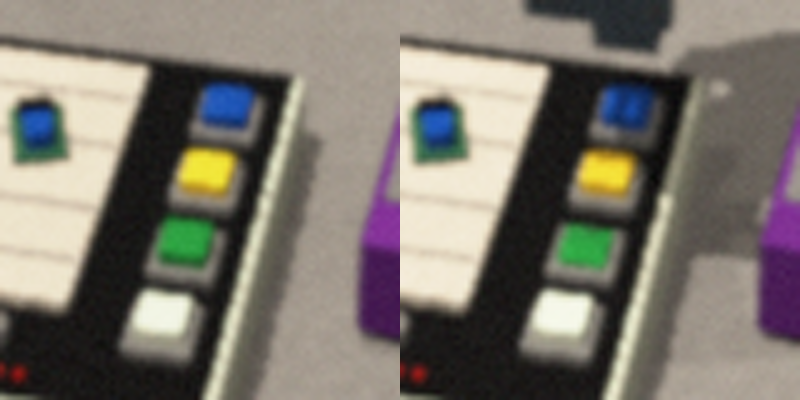

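In the side view the green key (585,245) is visibly lower and the others are up. Now blue.

Emit:
move_arm([
  {"tx":0,"ty":0,"tz":1.5,"wx":0,"wy":0,"wz":0},
  {"tx":0,"ty":0,"tz":1.2,"wx":0,"wy":0,"wz":0},
  {"tx":0,"ty":0,"tz":0.8,"wx":0,"wy":0,"wz":0},
  {"tx":0,"ty":0,"tz":0.5,"wx":0,"wy":0,"wz":0},
  {"tx":0,"ty":0,"tz":0.3,"wx":0,"wy":0,"wz":0},
  {"tx":0,"ty":0,"tz":0.2,"wx":0,"wy":0,"wz":0},
  {"tx":0,"ty":0,"tz":0.2,"wx":0,"wy":0,"wz":0},
  {"tx":0,"ty":0,"tz":0.2,"wx":0,"wy":0,"wz":0},
  {"tx":0,"ty":0,"tz":0.1,"wx":0,"wy":0,"wz":0},
  {"tx":0,"ty":0,"tz":0,"wx":0,"wy":0,"wz":0},
  {"tx":0,"ty":0,"tz":0,"wx":0,"wy":0,"wz":0},
])

```text
time_s: 10.03
ee_pos: [520.3, 162.3, 74.1]
ee_rot: [-179.9, -0.1, -4.4]
force: [-5.9, 1.1, 14.9]
gripper_width: 0.7
gripper_force: 6.8
```

The blue key is fully in (74.1 mm, 15 N). I'll hold it for about 1.5 s and release.

Emit:
move_arm([
  {"tx":0,"ty":0,"tz":0,"wx":0,"wy":0,"wz":0},
  {"tx":0,"ty":0,"tz":0,"wx":0,"wy":0,"wz":0},
  {"tx":0,"ty":0,"tz":0,"wx":0,"wy":0,"wz":0},
  {"tx":0,"ty":0,"tz":0,"wx":0,"wy":0,"wz":0},
  {"tx":0,"ty":0,"tz":0,"wx":0,"wy":0,"wz":0},
  {"tx":0,"ty":0,"tz":0,"wx":0,"wy":0,"wz":0},
  {"tx":0,"ty":0,"tz":0,"wx":0,"wy":0,"wz":0},
  {"tx":0,"ty":0,"tz":0,"wx":0,"wy":0,"wz":0},
  {"tx":0,"ty":0,"tz":0,"wx":0,"wy":0,"wz":0},
  {"tx":0,"ty":0,"tz":0,"wx":0,"wy":0,"wz":0},
  {"tx":0,"ty":0,"tz":0,"wx":0,"wy":0,"wz":0},
  {"tx":0,"ty":0,"tz":0,"wx":0,"wy":0,"wz":0},
])

```text
time_s: 11.03
ee_pos: [520.3, 162.3, 74.1]
ee_rot: [-179.9, -0.1, -4.5]
force: [-5.2, 2.0, 13.5]
gripper_width: 0.3
gripper_force: 6.8
```

Emit:
move_arm([
  {"tx":0,"ty":0,"tz":0,"wx":0,"wy":0,"wz":0},
  {"tx":0,"ty":0,"tz":0,"wx":0,"wy":0,"wz":0},
  {"tx":0,"ty":0,"tz":0,"wx":0,"wy":0,"wz":0},
  {"tx":0,"ty":0,"tz":0,"wx":0,"wy":0,"wz":0},
  {"tx":0,"ty":0,"tz":-0.5,"wx":0,"wy":0,"wz":0},
  {"tx":0,"ty":0,"tz":-1.5,"wx":0,"wy":0,"wz":0},
  {"tx":0,"ty":0,"tz":-4,"wx":0,"wy":0,"wz":0},
  {"tx":0,"ty":0,"tz":-4,"wx":0,"wy":0,"wz":0},
  {"tx":0,"ty":0,"tz":-3,"wx":0,"wy":0,"wz":0},
  {"tx":0,"ty":0,"tz":0,"wx":0,"wy":0,"wz":0},
  {"tx":0,"ty":0,"tz":0,"wx":0,"wy":0,"wz":0},
  {"tx":0,"ty":0,"tz":0,"wx":0,"wy":0,"wz":0},
])

```text
time_s: 12.03
ee_pos: [519.9, 161.3, 201.3]
ee_rot: [180.0, 0.0, -4.4]
force: [-0.5, -0.3, -0.1]
gripper_width: 0.2
gripper_force: 0.0
```

```bash
python3 - <<'E'
from h import *
f=grab_frame("side");s=env.state();print(s["time_s"],s["ee_pos"],s["force"])
save("fin.png",np.hstack([cv2.resize(f["color"][225:305,260:340],(400,400)),cv2.resize(f["color"][135:215,260:340],(400,400))]))
E
```

```text
12.0833 [519.4579881  161.25844477 200.57281384] [-1.10469129  0.03726692  0.17461482]
```

View pics/fin.png

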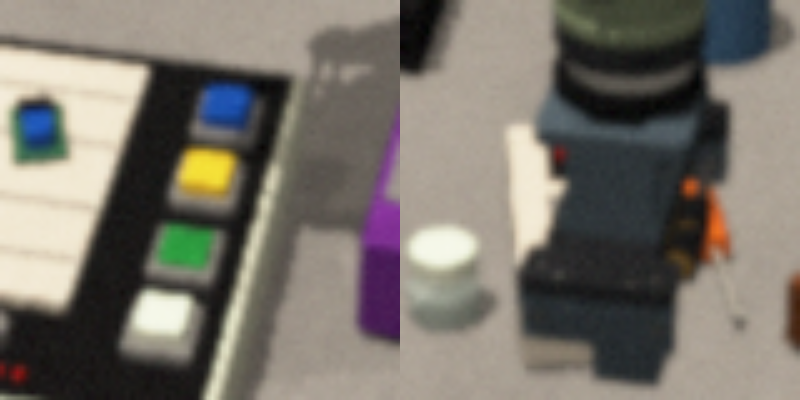

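The last view shows blue back up, green still in, and yellow and white up. The gripper is clear of everything.

```bash
python3 -c "
from workcell import env
print(env.job_done())"
```

```text
the job is handed in; nothing more can be done
None
```

The job is handed in at about 12 s: the rocker was pressed fully on, the green key was pressed in and stayed in, and the blue key was held down for over a second and came back up; the yellow and white keys were not pressed and nothing was seen to shift.

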